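Set the straightedge and hold the magnet key on

ROBOT

A 7-joint arm with a two-finger parallel gripper is mounted at the origin on the work surface. World frame = base frame: x ahead of the robot, y to its left, z up, the work surface at z = 0. Lengths are in m, angles in rad, forces in N, time in s.
With the tool pointing down it reaches from about 0.425 to 0.95 m from the base axis. Payload 4.7 kg.
Tool frame: the origin (TCP) lies at the very end of the fingers, on their centre line; the grasp point (between the pads) lies 19 mm behind it; z points along the fingers, y is the direction in which the jaws open and shut (so a half turn about z gives the same grasp; the last joint's range is limited). The gripper opens to 85 mm and grips with 20 to 120 N. Pads are 22 mm wide; open, the fingers measure 114 mm over their backs; the gripper's body (76 mm by 85 mm) begins 54 mm behind the grasp point. The pads swing forward as they close: fully open they stand 13 mm farther back than shut.
Start: joints at [-1.333, 0.469, -0.049, 1.532, 0.024, 1.141, -0.082], TCP at [0.178, 0.651, 0.231] pointing down, gripper open.
Joint ranges: [-2.59, 2.59], [-0.33, 1.99], [-1.39, 1.29], [0.1, 2.45], [-1.04, 4.18], [0.21, 1.99], [-2.66, 2.66]. Speed limits (rad/s): [2.57, 2.57, 3.14, 3.14, 3.14, 3.14, 3.14].

INTERFACE

Orientations are given as a unit quaternion [x, y, z, w].
In Python, from station import manip gives the robot as it stands.
- The arm moves only by the shell command python3 -m creep 'ROWS'. ROWS is JSON, a list of rows, each a list of 7 numbers: the shift along the tool's x, y, z in mm, then the turn, a rotation vector about the tool's x, y, z in degrees, then the gripper command: -1 is shut, 1 is fully open, values between are in proportion. In form: [[dx, dy, dz, wx, wy, wz, grip], ...]. A call has 1 to 5 rows; each row is the pose to reach, as a shift and turn from the pose commanded when the call began, along the tool's axes at that moment; what a row does not reach only later rows make up. A row lasts 1/10 s, in which the tool goes at most 50 mm and 8.59 degrees, less where a joint would pass 70% of its speed; a pose out of reach is approached as far as the arm can. A call with a gripper value outside its range is refused whole. The fingers move at their own pace and stop on an object; the grip force is fixed at half the most. Time passes only in rows, so rows that repeat a pose let the fingers close. It gives the time, the measured TCP pose, the force and the opening at its end, in the units of the state.
- manip.observe(): the state, without advancing time (a new reading comes with each control period).
- manip.snapshot(name): name is "scene" or "top" or "wrist"; returns the picture (384x512x3 uint8, blue, green, red); there is no depth.
- manip.calibration(name): a dict with "fx", "fy", "cx", "cy" (pixels), "position" and "orientation" of the camera in the world. Camera axes: x right, y up, looking along -z (the intrinsics and any distortion apply to the point x, -y, -z); pixel columns grow to the right and rows downward; lengths in m; the calibration is good to about 2 mm. A picture is of the moment at which its call begins: read the wrist's pose just before it. calibration takes no time and is no camera call; for the wrist camera it gives the pose at the moment of the call.
- manip.hand_in(): hands the job in, once; it reports no verdict.
The state is a dict: "time": time; "qpos": joint angles; "joint_velocities": joint speeds; "tau": joint torques, N m; "eef_pos": TCP position; "eef_rot": TCP orientation; "force": force on the tool from outside, world axes, zero at the start; "ft_torque": the same for the moment, N m; "gripper_width": finger opening in m.
Only numpy, scipy, OpenCV 4.12 (cv2) and the standard library are available. Lean on these libraries where they do the work, as an engineer would, in place of code of your own. Each camera call takes 0.05 s, during which the arm holds its last target. There are 200 camera calls.

TASK

Lay the aluminium straightedge flat on the dark bed, flush against the near edge of the white panel and roughly centred along it, and let it go. Then take the key with the square head from the rack, ease it past the sticky pins until it is fully home in the key switch, and turn it a quarter turn clockwise (seen from above) to the stop, which switches on the bed's magnet. The switch springs back, so finish while still gripping the key and holding it turned; leave the other two keys and the clutter alone.

Things in the scene. Friction and masses are not known exactly. Their poses are not given: they have to be found in the camera images.
- straightedge: Loose aluminium straightedge, 0.22 kg: flat bar 60 wide (x) x 240 long (y) x 6 mm thick; along its middle stands a grip rib 14 wide (x) x 130 long (y), from 6 to 28 mm above the underside. Origin: centre of the underside; z up. Both long edges are alike. It starts lying askew on the dark bed, on the robot's side of the panel.
- bed: Dark steel magnetic bed, fixed: 260 x 260 x 12 mm, origin at the centre of its underside. A white panel, 100 deep (x) x 220 (y) x 8 mm thick, is fixed on its far half: near edge at x = +25 mm. A low aluminium stop (30 mm above the table) runs along the bed's far edge.
- panel_edge (a point): Middle of the white panel's straight near edge (the side facing the robot), at the height of the bed's top surface. x points from the edge across the panel (away from the robot), y along the edge, z up. Flush and centred: the straightedge's origin lies 30 mm from here at -x.
- key: The key to use, loose, 35 g, square black head up. Origin: on its axis, underside of the shoulder. Head 34 wide (x) x 9 thick (y), z = 10 to 42 mm; below it a neck 12 x 7 and shoulder 20 x 9 x 6 mm high. Steel blade 12 (x) x 5 (y), z = 0 to -27 mm, the last 8 mm tapering to 5 x 2. Alike after a half turn about z. Stands in one of the rack's three slots; lift straight out.
- rack: Pale wooden key rack, fixed: 170 (x) x 50 (y) x 38 mm high, origin at the centre of its underside. Three slots in its top at x = -55, 0 and +55 mm; a key stands in each, its shoulder resting on the top and its x along the rack's x. Which key is where varies.
- key_round: Another key, to be left alone: same blade, round black disc head 34 mm across. Origin and axes as for the key.
- key_tee: Another key, to be left alone: same blade, T-shaped black head, 42 mm wide at the top. Origin and axes as for the key.
- switch_box: Grey key switch box, fixed: 80 x 80 x 55 mm, origin at the centre of its underside. A brass lock cylinder, 27 mm across, stands 3 mm proud in the middle of its top.
- keyway (a point): Centre of the keyway's mouth on the lock cylinder's flat top, 58 mm above the table. z up, x along the keyway (the blade's width); turns with the cylinder. Slot 13.6 (x) x 6.1 (y), 32 mm deep. Two sticky spring pins, 11 and 20 mm down in its narrow ends, resist the blade by 2 to 10 N; push on with small wiggles. Home: shoulder on the face, key's origin at this point.
- plug (a joint): Turn of the lock cylinder, rad: 0 at rest (its start, held there by the spring), growing clockwise seen from above to the stop at 1.57. The spring and friction resist with 0.05 N m at rest to 0.13 N m at the stop and turn it back when the key is let go. The key has about 0.1 rad of play in the slot: turn the hand a little past 1.57.
- paint_jar: Bystander, loose, to be left alone: small orange paint jar, 60 mm across, 65 mm tall. Origin: centre of the underside.
- gel_jar: Bystander, loose, to be left alone: white gel jar with a black cap, 66 mm across, 70 mm tall. Origin: centre of the underside.
- ink_bottle: Bystander, loose, to be left alone: small blue ink bottle, 38 mm across, 85 mm tall. Origin: centre of the underside.
- tube_a: Bystander, loose, to be left alone: flat metal paint tube with white cap, about 107 x 36 x 16 mm. Origin: centre of the underside.
- tube_b: Bystander, loose, to be left alone: second paint tube, like the first. Origin: centre of the underside.
- palette_knife: Bystander, loose, to be left alone: palette knife, 200 mm long, lying flat. Origin: centre of the underside.
- brush: Bystander, loose, to be left alone: paint brush, 200 mm long, lying flat. Origin: centre of the underside.

How it is judged:
On the way, in this order (a step that is already met when the one before it is completed fails the run):
1. the straightedge lies flush against the panel's near edge, let go (x of straightedge in the frame of panel_edge between -0.033 and -0.027 m and y of straightedge in the frame of panel_edge between -0.05 and 0.05 m and z of straightedge in the frame of panel_edge below 0.003 m and angle between the y axis of straightedge and the y axis of panel_edge, either way round below 0.02 rad and angle between straightedge's own z axis and vertical below 0.03 rad and contact force between the fingers and straightedge below 0.3 N and linear speed of straightedge below 0.02 m/s), for 0.2 s.
2. the square-headed key is fully home in the switch, not yet turned (distance between key and keyway below 0.004 m and angle between the x axis of key and the x axis of keyway, either way round below 0.25 rad and angle between key's own z axis and vertical below 0.1 rad and value of joint plug below 0.35 rad), for 0.05 s.
At the end, for the whole second after the job is handed in: Straightedge flat on the bed, at rest, untouched, within 3 mm of the panel's near edge, parallel within 0.02 rad, centred within 50 mm; square-headed key home (origin within 4 mm of the keyway's mouth), upright, turned at least 1.35 rad, the fingers still gripping it (x of straightedge in the frame of panel_edge between -0.033 and -0.027 m and y of straightedge in the frame of panel_edge between -0.05 and 0.05 m and z of straightedge in the frame of panel_edge below 0.003 m and angle between the y axis of straightedge and the y axis of panel_edge, either way round below 0.02 rad and angle between straightedge's own z axis and vertical below 0.03 rad and distance between key and keyway below 0.004 m and angle between the x axis of key and the x axis of keyway, either way round below 0.25 rad and angle between key's own z axis and vertical below 0.1 rad and value of joint plug above 1.35 rad and contact force between the fingers and key above 1 N and contact force between the arm and straightedge below 0.3 N and linear speed of straightedge below 0.02 m/s); the arm keeps its last pose, push and grip.
It fails at once if another key is moved more than 15 mm (distance of any of key_round, key_tee from where it was at the start of the episode above 0.015 m).
It fails at once if a bystander is moved more than 20 mm (distance of any of paint_jar, gel_jar, ink_bottle, tube_a, tube_b, palette_knife, brush from where it was at the start of the episode above 0.02 m).
It also fails if it takes over 58 s, if anything falls off the work surface, if the arm or the gripper's body presses on something with over 40 N, if the wrist force passes 120 N, or if a joint passes its speed limit or range.

## Working session

There is one attempt and no reset: what is moved stays moved. The work goes in short steps, Python scripts to look and compute and a shell command to move; the robot and the scene stay as the last step left them, time stands still between calls to the robot, and variables do not carry over. Pictures are saved under pics/ and viewed, about 8 in all and at most 12, crops included, and the job is handed in when it is done.

```bash
mkdir -p pics; ls; python3 - <<'E'
from station import manip
import cv2
s=manip.observe();print(s)
for n in("top","scene"):
    print(n,manip.calibration(n));cv2.imwrite(f"pics/{n}0.png",manip.snapshot(n))
a=cv2.imread("pics/top0.png");b=cv2.imread("pics/scene0.png")
E
```

```text
pics
{'time': 0.0, 'qpos': array([-1.33290147,  0.46945234, -0.04858329,  1.53372481,  0.02415316,
        1.14102194, -0.08227656]), 'joint_velocities': array([ 1.77271485e-04,  2.31913740e-03, -3.92056058e-04,  1.90957681e-05,
        1.18071857e-03,  8.23326077e-04,  9.87754278e-04]), 'tau': array([ 3.20305453e-04, -5.10298133e+01, -4.64747963e-02, -2.37709558e+01,
        1.06740586e-02,  7.31723339e-03, -7.51237110e-06]), 'eef_pos': array([0.17781001, 0.65053088, 0.23024099]), 'eef_rot': array([ 1.32968607e-01,  9.91119736e-01, -1.00727180e-03, -6.96151086e-05]), 'force': array([-0.09669444, -0.38063302,  0.37815321]), 'ft_torque': array([ 0.05505201, -0.00136547, -0.01781288]), 'gripper_width': 0.08552395784607715}
top {'fx': 352.97189467022633, 'fy': 352.97189467022633, 'cx': 260.15649364255904, 'cy': 189.83513612585878, 'position': array([ 0.41066486, -0.05770185,  1.08304567]), 'orientation': array([ 0.06324886, -0.05382258, -0.69547789,  0.71373189])}
scene {'fx': 361.35811878813263, 'fy': 361.35811878813263, 'cx': 248.44119560237377, 'cy': 192.73329287616048, 'position': array([1.09277197, 0.31950117, 0.71644258]), 'orientation': array([0.17436688, 0.3389977 , 0.82696495, 0.41328648])}
```

View pics/top0.png

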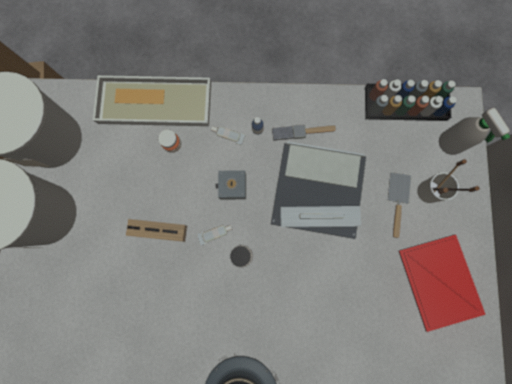

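View pics/scene0.png

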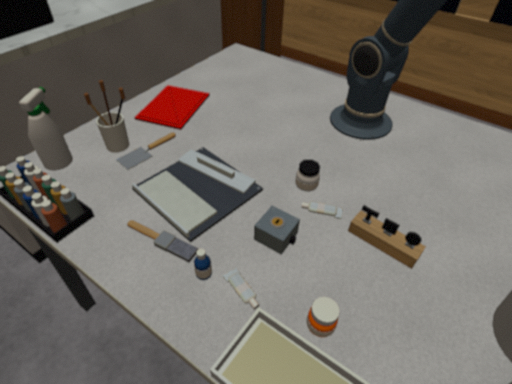

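The top view shows the rack at (156,231), switch at (232,184), bed at about (320,190) and straightedge at (320,217). In the scene view the keys look like tee (370,214), square (390,228) and round (413,239). I'll measure on enlarged crops.

```bash
cat > h.py <<'E'
import numpy as np,cv2
from station import manip
from scipy.spatial.transform import Rotation as R
def ray(c,p):
    d=np.array([(p[0]-c['cx'])/c['fx'],-(p[1]-c['cy'])/c['fy'],-1.])
    return np.array(c['position']),R.from_quat(c['orientation']).apply(d)
def onz(c,p,z):
    o,d=ray(c,p); return o+d*(z-o[2])/d[2]
def proj(c,P):
    q=R.from_quat(c['orientation']).inv().apply(np.array(P)-c['position'])
    return np.array([c['cx']-c['fx']*q[0]/q[2],c['cy']+c['fy']*q[1]/q[2]])
E
python3 - <<'E'
from h import *
a=cv2.imread("pics/top0.png");c=manip.calibration("top")
cv2.imwrite("pics/topc.png",cv2.resize(a[135:250,110:375],None,fx=3,fy=3,interpolation=cv2.INTER_CUBIC))
b=cv2.imread("pics/scene0.png")
h=cv2.cvtColor(a,cv2.COLOR_BGR2HSV)
for n,lo,hi,roi,z in(("rack",(8,80,60),(25,255,255),(110,210,195,250),.038),("brass",(10,80,60),(30,255,255),(215,165,250,205),.058)):
    x0,y0,x1,y1=roi;m=np.zeros(h.shape[:2],np.uint8);m[y0:y1,x0:x1]=cv2.inRange(h,lo,hi)[y0:y1,x0:x1]
    r=cv2.minAreaRect(cv2.findNonZero(m));bx=cv2.boxPoints(r);print(n,r);print(np.round([onz(c,p,z) for p in bx],4))
x0,y0,x1,y1=265,140,372,242
g=cv2.cvtColor(a,cv2.COLOR_BGR2GRAY)
for n,lo,hi,z in(("panel+se",110,255,.020),):
    print(g[150:232:2,320])
print(g[180:190,210:255:1][4])
cv2.imwrite("pics/key0.png",cv2.resize(b[190:270,330:440],None,fx=5,fy=5,interpolation=cv2.INTER_CUBIC))
E
```

```text
rack ((155.5609893798828, 229.9512176513672), (56.54094314575195, 14.356100082397461), 6.34019136428833)
[[0.4434 0.3492 0.038 ]
 [0.4856 0.3482 0.038 ]
 [0.4714 0.1797 0.038 ]
 [0.4296 0.1817 0.038 ]]
brass ((231.5, 183.5), (7.0, 7.0), 90.0)
[[0.6091 0.0543 0.058 ]
 [0.6096 0.0336 0.058 ]
 [0.5886 0.0328 0.058 ]
 [0.5881 0.0534 0.058 ]]
[142 151 150 153 151 153 150 150 149 150 150 149 149 149 151 147  78  70
  73  73  71  69  73  72  73  74  71  67 116 155 154 156 154 156 138 156
 154 157 122  73  73]
[146 146 147 149 137 110  79  77  90  99 104 106 105 103  99 105 109 110
 112 105  85  66  85 110 114 115 111 106 104  99 102 103 102 101  95  95
 120 141 145 143 141 142 144 145 145]
```

View pics/topc.png

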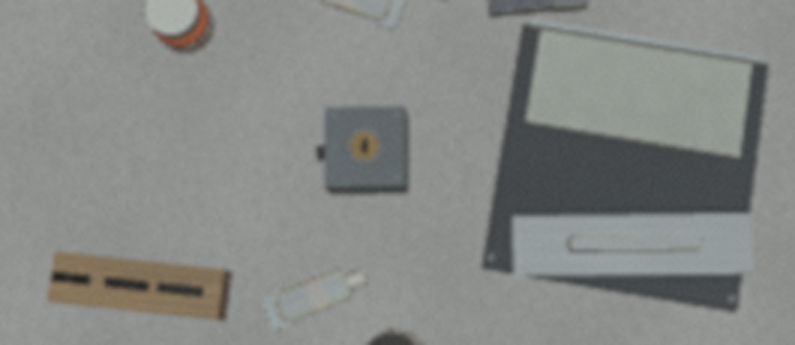

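View pics/key0.png

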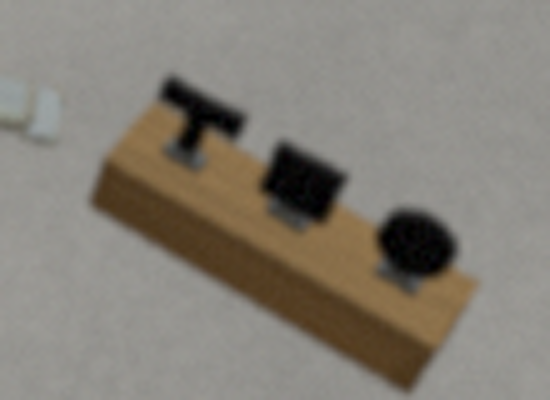

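The square key is in the middle slot (crop (305,182)), tee on the robot's right and round on the left. The keyway's long axis lies about along world x, and the straightedge is turned about 10° from the panel edge. Now I'll fit lines to those edges.

```bash
python3 - <<'E'
from h import *
a=cv2.imread("pics/top0.png");c=manip.calibration("top")
g=cv2.cvtColor(a,cv2.COLOR_BGR2GRAY).astype(float)
def edge(cols,r0,r1,level,rising,z):
    P=[]
    for x in cols:
        s=g[r0(x):r1(x),x]-level
        for i in range(len(s)-1):
            if (s[i]<0<=s[i+1]) if rising else (s[i]>=0>s[i+1]):
                P.append(onz(c,(x,r0(x)+i+s[i]/(s[i]-s[i+1])),z));break
    P=np.array(P);l=cv2.fitLine(P[:,:2].astype(np.float32),cv2.DIST_HUBER,0,.001,.001).ravel()
    l=l if l[1]>0 else -l
    return l,P
pe=lambda x:int(175.7+(x-285.3)*.162)
for n,e in(("panel near",edge(range(289,354),lambda x:pe(x)-6,lambda x:pe(x)+7,110,False,.020)),
 ("se far",edge(range(285,357),lambda x:200,lambda x:214,112,True,.018)),
 ("se near",edge(range(290,356),lambda x:221,lambda x:232,112,False,.018))):
    l,P=e;print(n,np.round(l,4),'deg',np.degrees(np.arctan2(l[0],l[1])).round(2))
def pt(u,v):return 110+u/3-1/3,135+v/3-1/3
for n,p,z in(("pan L",(526,122),.02),("pan R",(741,157),.02),("seFL",(513,216),.018),("seFR",(750,212),.018),("seNR",(751,271),.018),("seNL",(514,273),.018),
 ("rackL1",(54,252),.038),("rackL2",(49,301),.038),("rackR1",(232,270),.038),("box1",(326,107),.055),("box2",(407,107),.055),("box3",(407,187),.055),("box4",(326,187),.055),("keyway1",(364,140),.058),("keyway2",(365,152),.058)):
    print(n,onz(c,pt(*p),z).round(4))
cs=manip.calibration("scene")
for n,p in(("sq head top mid",(312,160)),("shoulder sq bottom",(290,222))):
    q=(330+p[0]/5,190+p[1]/5); print(n,onz(cs,q,.08 if 'head' in n else .038).round(4))
E
```

```text
panel near [ 0.1425  0.9898  0.6188 -0.2325] deg 8.19
se far [-0.0398  0.9992 -0.5441  0.2376] deg -2.28
se near [-0.0338  0.9994 -0.4813  0.1963] deg -1.94
pan L [ 0.6354 -0.1162  0.02  ]
pan R [ 0.6044 -0.335   0.02  ]
seFL [ 0.5385 -0.1046  0.018 ]
seFR [ 0.5486 -0.3435  0.018 ]
seNR [ 0.4892 -0.3434  0.018 ]
seNL [ 0.481  -0.1066  0.018 ]
rackL1 [0.4886 0.3502 0.038 ]
rackL2 [0.4403 0.3509 0.038 ]
rackR1 [0.4754 0.1723 0.038 ]
box1 [0.6383 0.0848 0.055 ]
box2 [0.6403 0.0042 0.055 ]
box3 [0.56   0.0014 0.055 ]
box4 [0.558 0.081 0.055]
keyway1 [0.6053 0.0453 0.058 ]
keyway2 [0.5933 0.0438 0.058 ]
sq head top mid [0.4582 0.2674 0.08  ]
shoulder sq bottom [0.4602 0.27   0.038 ]
```

```bash
cat > go.py <<'E'
import sys
from h import *
# usage: go.py x y z heading_of_tool_y_deg -> shift (mm) in tool axes, turn (deg) for a tool-down target
x,y,z,hd=map(float,sys.argv[1:5])
s=manip.observe();p=s['eef_pos'];r=R.from_quat(s['eef_rot'])
h=np.radians(hd);Y=np.array([np.cos(h),np.sin(h),0]);Z=np.array([0,0,-1.]);X=np.cross(Y,Z)
t=R.from_matrix(np.c_[X,Y,Z])
print('t',round(s['time'],2),'pos',p.round(4),'shift',(r.inv().apply(np.array([x,y,z])-p)*1000).round(1),'turn',(r.inv()*t).as_rotvec(degrees=True).round(2),'F',s['force'].round(1),'T',s['ft_torque'].round(2),'w',round(s['gripper_width'],4),'q',s['qpos'].round(2))
E
python3 go.py .48 .265 .25 40
```

```text
t 0.1 pos [0.1778 0.6506 0.2304] shift [-393.2 -292.3  -19.1] turn [-1.000e-01  3.000e-02  3.472e+01] F [-1.3  0.2 -0.5] T [0.01 0.05 0.02] w 0.0854 q [-1.33  0.47 -0.05  1.53  0.02  1.14 -0.08]
```

```bash
python3 -m creep '[[-393,-292,-19,0,0,34,1],[-393,-292,-19,0,0,34,1],[-393,-292,-19,0,0,34,1],[-393,-292,-19,0,0,34,1],[-393,-292,-19,0,0,34,1]]'; python3 go.py .43 .265 .25 -4.5
```

```text
time: 0.6
eef_pos: [0.3329, 0.4526, 0.2408]
eef_rot: [0.418, 0.908, -0.0, 0.0]
force: [1.0, -0.0, 0.4]
gripper_width: 0.0859
t 0.6 pos [0.3329 0.4526 0.2408] shift [-205.7  -48.3   -9.2] turn [-2.000e-02  3.000e-02  4.509e+01] F [ 1.  -0.   0.4] T [ 0.06 -0.07  0.02] w 0.0859 q [-1.12  0.27  0.14  1.8  -0.04  1.07 -0.26]
```

```bash
python3 -m creep '[[-206,-48,-9,0,0,45,1],[-206,-48,-9,0,0,45,1],[-206,-48,-9,0,0,45,1],[-206,-48,-9,0,0,45,1],[-206,-48,-9,0,0,45,1]]'; python3 -m creep '[[0,0,0,0,0,0,1],[0,0,0,0,0,0,1]]' >/dev/null; python3 - <<'E'
from h import *
c=manip.calibration("wrist");i=manip.snapshot("wrist");cv2.imwrite("pics/w1.png",i)
import pickle;pickle.dump(c,open("w1.pkl","wb"));print(c,manip.observe()['eef_pos'])
E
python3 go.py .514 -.2245 .2 2.1
```

```text
time: 1.1
eef_pos: [0.4327, 0.2607, 0.2503]
eef_rot: [0.726, 0.687, -0.0, 0.001]
force: [-0.0, 0.2, -1.0]
gripper_width: 0.0856
{'fx': 297.1336797096961, 'fy': 297.1336797096961, 'cx': 250.967506618059, 'cy': 190.78035919413597, 'position': array([0.43127602, 0.3367915 , 0.39218689]), 'orientation': array([-0.13814154,  0.00271289, -0.01716787,  0.99025998])} [0.42905268 0.26868765 0.24967147]
t 1.35 pos [0.4291 0.2687 0.2497] shift [-490.   101.7   49.5] turn [-0.05 -0.01 -4.05] F [ 0.8  0.2 -0.3] T [-0.02 -0.04 -0.03] w 0.0855 q [-0.95  0.17  0.35  1.92 -0.07  1.06 -0.6 ]
```

View pics/w1.png

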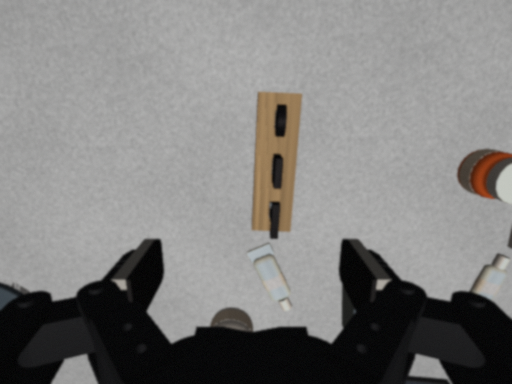

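The wrist view shows the rack upright in the middle (252–301, 92–231), the square head in the middle slot at (277,171), and tee (274,219) at the near end. I'll measure it while heading for the straightedge.

```bash
python3 - <<'E'
from h import *
import pickle
c=pickle.load(open("w1.pkl","rb"));i=cv2.imread("pics/w1.png")
h=cv2.cvtColor(i,cv2.COLOR_BGR2HSV)
m=np.zeros(h.shape[:2],np.uint8);s=np.s_[85:236,245:310]
m[s]=cv2.inRange(h,(8,70,60),(28,255,255))[s]
bx=cv2.boxPoints(cv2.minAreaRect(cv2.findNonZero(m)))
W=np.array([onz(c,p,.038) for p in bx]);print(bx.round(1));print(W.round(4),W.mean(0).round(4))
d=W[np.argmax(W[:,1])]; 
k=np.zeros_like(m);k[148:192,262:295]=(i.max(2)<45)[148:192,262:295]*255
r=cv2.minAreaRect(cv2.findNonZero(k));b=cv2.boxPoints(r);print('head',r)
print(np.round([onz(c,p,.08) for p in b],4),np.mean([onz(c,p,.08) for p in b],0).round(4))
E
python3 -m creep '[[-490,102,0,0,0,-4,1],[-490,102,0,0,0,-4,1],[-490,102,0,0,0,-4,1],[-490,102,0,0,0,-4,1],[-490,102,0,0,0,-4,1]]'; python3 go.py .514 -.2245 .2 2.1
```

```text
[[249.6 228.8]
 [258.2  91.2]
 [301.1  93.9]
 [292.5 231.5]]
[[0.424  0.1853 0.038 ]
 [0.4398 0.3529 0.038 ]
 [0.4884 0.3483 0.038 ]
 [0.4792 0.1797 0.038 ]] [0.4578 0.2665 0.038 ]
head ((277.0, 170.5), (31.0, 8.0), 90.0)
[[0.4526 0.2865 0.08  ]
 [0.4611 0.2862 0.08  ]
 [0.4608 0.2523 0.08  ]
 [0.4521 0.2526 0.08  ]] [0.4567 0.2694 0.08  ]
time: 1.85
eef_pos: [0.4714, 0.0208, 0.25]
eef_rot: [0.694, 0.72, 0.0, -0.0]
force: [1.2, -0.6, -0.1]
gripper_width: 0.0855
t 1.85 pos [0.4714 0.0208 0.25  ] shift [-246.8   33.5   49.8] turn [ 0.01 -0.03  0.02] F [ 1.2 -0.6 -0.1] T [-0.01 -0.14  0.02] w 0.0855 q [-0.62  0.11  0.54  2.   -0.07  1.05 -0.02]
```

```bash
python3 -m creep '[[-243,33,0,0,0,0,1],[-243,33,0,0,0,0,1],[-243,33,0,0,0,0,1],[-243,33,0,0,0,0,1],[-243,33,0,0,0,0,1]]'>/dev/null;  python3 -m creep '[[0,0,0,0,0,0,1],[0,0,0,0,0,0,1]]'; python3 - <<'E'
from h import *
c=manip.calibration("wrist");i=manip.snapshot("wrist");cv2.imwrite("pics/w2.png",i)
import pickle;pickle.dump(c,open("w2.pkl","wb"))
for P in [(.514,-.2245,.04),(.5143,-.16,.04),(.5143,-.29,.04),(.6199,-.2256,.02),(.6354,-.1162,.02),(.6044,-.335,.02)]: print(P,proj(c,P).round(1))
E
python3 go.py .514 -.2245 .1 2.1
```

```text
time: 2.55
eef_pos: [0.5122, -0.2205, 0.2493]
eef_rot: [0.696, 0.718, -0.0, -0.001]
force: [0.4, 0.8, -0.1]
gripper_width: 0.0853
(0.514, -0.2245, 0.04) [253.  169.1]
(0.5143, -0.16, 0.04) [255.2 113.8]
(0.5143, -0.29, 0.04) [251.5 219.8]
(0.6199, -0.2256, 0.02) [336.  169.4]
(0.6354, -0.1162, 0.02) [359.5  78.4]
(0.6044, -0.335, 0.02) [315.9 247.1]
t 2.6 pos [ 0.5123 -0.2192  0.2492] shift [ -5.6   1.6 149.2] turn [-0.07 -0.08 -0.13] F [ 0.1 -0.7  0. ] T [ 0.08 -0.03 -0.03] w 0.0856 q [-0.22  0.3   0.69  1.82 -0.21  1.09  0.58]
```

View pics/w2.png

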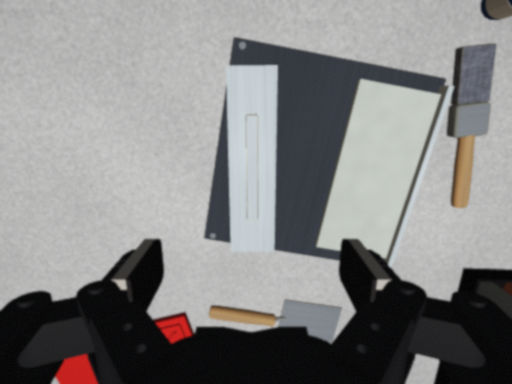

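The view agrees with the projections: rib centred near (252,167), panel near edge from (360,79) to (317,247). Next are line fits from this view and then the descent.

```bash
python3 - <<'E'
from h import *
import pickle
c=pickle.load(open("w2.pkl","rb"));g=cv2.cvtColor(cv2.imread("pics/w2.png"),cv2.COLOR_BGR2GRAY).astype(float)
def edge(rows,c0,w,sgn,z):
    P=[]
    for y in rows:
        x0=int(c0(y))-w;d=sgn*np.gradient(cv2.GaussianBlur(g[y:y+1,x0:x0+2*w],(5,1),0).ravel());d[d<0]=0
        i=np.argmax(d);k=np.arange(max(i-2,0),min(i+3,len(d)));P.append(onz(c,(x0+(d[k]*k).sum()/d[k].sum(),y),z))
    P=np.array(P,np.float32)[:,:2];l=cv2.fitLine(P,cv2.DIST_HUBER,0,.001,.001).ravel();l=l if l[1]>0 else -l
    return l
ls={}
for n,a in(("panel",(range(85,240),lambda y:360-(y-79)*43/168,7,1,.02)),("seR",(range(72,240),lambda y:277,7,-1,.018)),("seL",(range(72,200),lambda y:229,6,1,.018))):
    l=edge(*a);ls[n]=l;print(n,l.round(4),np.degrees(np.arctan2(l[0],l[1])).round(2),'x at y=-.2245:',(l[2]+(-.2245-l[3])*l[0]/l[1]).round(4))
E
python3 -m creep '[[-2,1,30,0,0,0,1],[-4,1,70,0,0,0,1],[-4,1,100,0,0,0,1],[-4,1,130,0,0,0,1],[-4,1,150,0,0,0,1]]'; python3 go.py .514 -.2245 .022 2.1
```

```text
panel [ 0.144   0.9896  0.6207 -0.2184] 8.28 x at y=-.2245: 0.6198
seR [-0.0377  0.9993 -0.5425  0.2134] -2.16 x at y=-.2245: -0.526
seL [-0.0331  0.9995 -0.4809  0.1862] -1.9 x at y=-.2245: -0.4673
time: 3.1
eef_pos: [0.5127, -0.2212, 0.0976]
eef_rot: [0.694, 0.72, 0.0, -0.002]
force: [0.4, 0.1, 0.7]
gripper_width: 0.0855
t 3.1 pos [ 0.5127 -0.2212  0.0976] shift [-3.6  1.4 75.6] turn [-0.15 -0.17 -0.  ] F [0.4 0.1 0.7] T [-0.01 -0.02  0.01] w 0.0855 q [-0.12  0.49  0.59  1.96 -0.38  0.8   0.73]
```

```bash
python3 -m creep '[[-3,1,25,0,0,0,1],[-3,1,50,0,0,0,1],[-3,1,65,0,0,0,1],[-3,1,75,0,0,0,1],[-3,1,75,0,0,0,1]]'; python3 -m creep '[[0,0,0,0,0,0,-1],[0,0,0,0,0,0,-1],[0,0,0,0,0,0,-1],[0,0,0,0,0,0,-1],[0,0,0,0,0,0,-1]]'; python3 -m creep '[[0,0,0,0,0,0,-1],[0,0,0,0,0,0,-1],[0,0,0,0,0,0,-1]]'; python3 go.py .514 -.2245 .022 -8.2
```

```text
time: 3.6
eef_pos: [0.5137, -0.2267, 0.0241]
eef_rot: [0.696, 0.719, -0.0, -0.001]
force: [-0.0, -0.1, 0.8]
gripper_width: 0.0849
time: 4.1
eef_pos: [0.5141, -0.2283, 0.0255]
eef_rot: [0.696, 0.718, 0.0, 0.0]
force: [-4.2, 2.9, 18.0]
gripper_width: 0.0126
time: 4.4
eef_pos: [0.5142, -0.2284, 0.0255]
eef_rot: [0.696, 0.718, 0.0, 0.0]
force: [-1.1, 1.4, 6.1]
gripper_width: 0.0122
t 4.4 pos [ 0.5142 -0.2284  0.0255] shift [ 3.9 -0.1  3.5] turn [ 0.05 -0.01  9.94] F [-1.1  1.4  6.1] T [0.13 0.17 0.02] w 0.0122 q [-0.04  0.6   0.52  1.99 -0.47  0.66  0.81]
```

```bash
python3 -m creep '[[0,0,-3,0,0,0,-1],[0,0,-5,0,0,0,-1],[0,0,-6,0,0,0,-1],[0,0,-6,0,0,0,-1]]'; python3 go.py .58 -.2245 .03 -8.2
```

```text
time: 4.8
eef_pos: [0.5138, -0.2282, 0.0308]
eef_rot: [0.696, 0.718, -0.0, -0.0]
force: [0.7, 0.0, -2.1]
gripper_width: 0.0121
t 4.8 pos [ 0.5138 -0.2282  0.0308] shift [ 1.7 66.3  0.8] turn [-0.02 -0.    9.95] F [ 0.7  0.  -2.1] T [-0.   -0.03 -0.01] w 0.0121 q [-0.05  0.59  0.52  1.99 -0.46  0.67  0.8 ]
```

```bash
python3 -m creep '[[0,20,2,0,0,5,-1],[0,40,3,0,0,10,-1],[1,60,3,0,0,10.2,-1],[1,66,4,0,0,10.2,-1],[1,66,4,0,0,10.2,-1]]'; python3 -m creep '[[0,0,0,0,0,0,-1],[0,0,0,0,0,0,-1]]' >/dev/null;python3 - <<'E'
from h import *
i=manip.snapshot("top");cv2.imwrite("pics/t3.png",i)
c=manip.calibration("top")
g=cv2.cvtColor(i,cv2.COLOR_BGR2GRAY).astype(float)
P=[]
cv2.imwrite("pics/t3c.png",cv2.resize(i[135:250,250:375],None,fx=5,fy=5,interpolation=cv2.INTER_CUBIC))
E
python3 go.py .59 -.2245 .0265 -8.2
```

```text
time: 5.3
eef_pos: [0.58, -0.2248, 0.0264]
eef_rot: [0.757, 0.654, -0.0, -0.0]
force: [0.1, -0.1, -2.0]
gripper_width: 0.0121
t 5.55 pos [ 0.5786 -0.2256  0.027 ] shift [ 2.8 11.1  0.5] turn [-0.05 -0.02 -0.33] F [-0.4 -0.3 -3.2] T [ 0.03 -0.   -0.02] w 0.0127 q [-0.1   0.68  0.57  1.85 -0.52  0.76  0.6 ]
```

View pics/t3c.png

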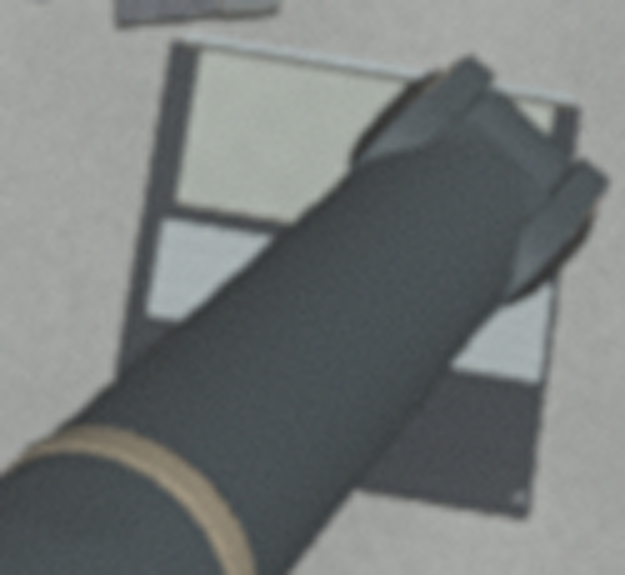

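The arm covers the middle, but both visible ends show the bar parallel, with a gap of about 8 mm to the panel edge. I'll lower it and push gently until contact.

```bash
python3 -m creep '[[1,3,1,0,0,0,-1],[1,6,2,0,0,0,-1],[1,8,2,0,0,0,-1],[1,9,2,0,0,0,-1],[1,10,2,0,0,0,-1]]'; python3 -m creep '[[0,1,0,0,0,0,-1],[0,2,0,0,0,0,-1],[0,2,0,0,0,0,-1]]'; python3 go.py .59 -.2245 .0265 -8.2
```

```text
time: 6.05
eef_pos: [0.5894, -0.2261, 0.0255]
eef_rot: [0.757, 0.653, -0.0, -0.0]
force: [-4.3, 0.2, 6.1]
gripper_width: 0.0128
time: 6.35
eef_pos: [0.5904, -0.2263, 0.0255]
eef_rot: [0.757, 0.653, -0.001, -0.001]
force: [-6.3, 1.7, 8.8]
gripper_width: 0.0124
t 6.35 pos [ 0.5904 -0.2263  0.0255] shift [ 1.7 -0.7 -1. ] turn [-0.16 -0.05 -0.27] F [-6.3  1.7  8.8] T [0.27 1.34 0.01] w 0.0124 q [-0.09  0.7   0.56  1.82 -0.52  0.77  0.6 ]
```

```bash
python3 -m creep '[[0,1,-1,0,0,0,-1],[0,2,-1,0,0,0,-1],[0,3,-1,0,0,0,-1],[0,3,-1,0,0,0,-1]]'; python3 -m creep '[[0,2,0,0,0,0,-1],[0,2,0,0,0,0,-1]]'; python3 go.py .59 -.2245 .0265 -8.2
```

```text
time: 6.75
eef_pos: [0.5905, -0.2263, 0.0256]
eef_rot: [0.758, 0.653, -0.002, -0.004]
force: [-11.0, 2.4, 9.8]
gripper_width: 0.0124
time: 6.95
eef_pos: [0.5905, -0.2262, 0.0257]
eef_rot: [0.758, 0.653, -0.003, -0.006]
force: [-14.9, 3.2, 12.8]
gripper_width: 0.0126
t 6.95 pos [ 0.5905 -0.2262  0.0257] shift [ 1.7 -0.8 -0.8] turn [-0.73 -0.19 -0.31] F [-14.9   3.2  12.8] T [0.64 3.2  0.11] w 0.0126 q [-0.09  0.7   0.57  1.82 -0.51  0.79  0.59]
```

```bash
python3 -m creep '[[0,-3,-1,0,0,0,-1],[0,-5,-1,0,0,0,-1],[0,-5,-1,0,0,0,-1],[0,-5,-1,0,0,0,0],[0,-5,-1,0,0,0,0]]'; python3 -m creep '[[0,0,0,0,0,0,0],[0,0,-20,0,0,0,0.2],[0,0,-60,0,0,0,1],[0,0,-100,0,0,0,1],[0,0,-150,0,0,0,1]]'; python3 go.py .458 .05 .25 -8
```

```text
time: 7.45
eef_pos: [0.5939, -0.2262, 0.0276]
eef_rot: [0.757, 0.653, 0.001, 0.001]
force: [-0.1, 0.3, 0.7]
gripper_width: 0.0403
time: 7.95
eef_pos: [0.5918, -0.2255, 0.1777]
eef_rot: [0.757, 0.653, -0.0, -0.001]
force: [0.2, 0.6, -0.2]
gripper_width: 0.0855
t 7.95 pos [ 0.5918 -0.2255  0.1777] shift [ 252.9 -172.9  -72. ] turn [-0.07 -0.01 -0.44] F [ 0.2  0.6 -0.2] T [-0.01 -0.1  -0.04] w 0.0855 q [-0.19  0.52  0.69  1.73 -0.38  1.03  0.49]
```

Next the hand moves toward the key switch, with a wrist picture to check the straightedge on the way (turn unchanged).

```bash
python3 -m creep '[[0,-20,-30,0,0,0,1],[0,-50,-60,0,0,0,1],[0,-70,-72,0,0,0,1],[0,-70,-72,0,0,0,1],[0,-70,-72,0,0,0,1]]'>/dev/null; python3 -m creep '[[0,0,0,0,0,0,1],[0,0,0,0,0,0,1]]'; cat > se.py <<'E'
from h import *
c=manip.calibration("wrist");i=manip.snapshot("wrist");cv2.imwrite("pics/w4.png",i)
g=cv2.cvtColor(i,cv2.COLOR_BGR2GRAY)
X=np.array([.9897,-.1435,0]);Y=np.array([.1435,.9897,0]);M=np.array([.6198,-.2250,0])
for s in np.linspace(-.09,.09,7):
    L=[]
    for t,z in [(k/1000,.018) for k in range(-70,15,3)]:
        u,v=proj(c,M+X*t+Y*s+[0,0,z]);L.append(int(g[int(round(v)),int(round(u))]) if 0<=u<511 and 0<=v<383 else -1)
    print(round(s,3),L)
E
python3 se.py;python3 go.py .54 .0446 .25 90
```

```text
time: 8.65
eef_pos: [0.5233, -0.2154, 0.2479]
eef_rot: [0.757, 0.653, -0.001, -0.0]
force: [0.1, -0.4, -0.2]
gripper_width: 0.0854
-0.09 [60, 58, 59, 80, 192, 201, 202, 201, 201, 202, 202, 201, 200, 203, 201, 201, 200, 204, 200, 200, 200, 200, 199, 194, 180, 195, 195, 195, 196]
-0.06 [60, 59, 58, 102, 191, 201, 203, 201, 200, 203, 202, 178, 113, 195, 201, 201, 201, 187, 199, 204, 202, 204, 200, 193, 189, 193, 195, 194, 196]
-0.03 [58, 57, 57, 80, 192, 202, 203, 201, 202, 202, 202, 177, 113, 193, 201, 202, 201, 193, 201, 202, 200, 201, 200, 195, 181, 195, 195, 195, 194]
0.0 [58, 59, 59, 91, 178, 206, 206, 207, 208, 207, 209, 179, 112, 194, 201, 201, 201, 202, 206, 206, 202, 205, 204, 195, 191, 197, 199, 198, 198]
0.03 [59, 60, 59, 111, 190, 204, 206, 204, 207, 209, 210, 182, 107, 192, 202, 203, 203, 193, 202, 205, 204, 206, 202, 191, 191, 197, 197, 196, 197]
0.06 [57, 58, 58, 81, 194, 201, 202, 200, 205, 206, 206, 181, 115, 188, 200, 203, 204, 196, 199, 199, 202, 203, 200, 192, 183, 202, 202, 201, 200]
0.09 [58, 57, 57, 89, 178, 198, 200, 198, 204, 204, 203, 201, 200, 201, 203, 202, 205, 204, 200, 201, 202, 201, 200, 193, 179, 194, 194, 196, 194]
t 8.7 pos [ 0.5231 -0.2155  0.248 ] shift [259.8 -21.4  -2.2] turn [-1.000e-01 -5.000e-02 -9.842e+01] F [ 0.4  0.5 -0.5] T [ 0.02  0.01 -0.01] w 0.0851 q [-0.28  0.33  0.76  1.81 -0.25  1.1   0.43]
```

View pics/w4.png

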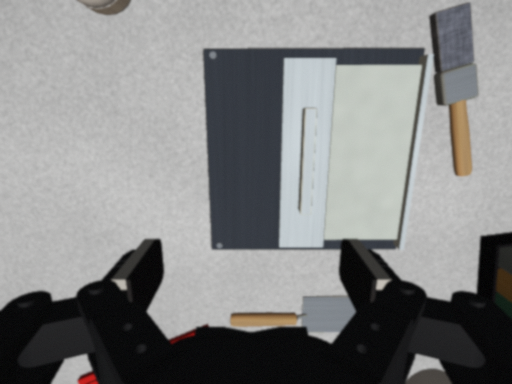

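The straightedge sits flush: bar (280–335, 58–248) meets the panel with no dark gap, its outer edge at a constant 60 mm, centred. Now I'll look at the keyway from above on the way to the rack.

```bash
python3 -m creep '[[265,36,0,0,0,-3,1],[265,36,0,0,0,-3,1],[265,36,0,0,0,-3,1],[265,36,0,0,0,-3,1],[265,36,0,0,0,-3,1]]'; python3 go.py .60 .0446 .20 -4.5
```

```text
time: 9.2
eef_pos: [0.5929, 0.0264, 0.2483]
eef_rot: [0.74, 0.673, -0.0, -0.0]
force: [1.3, 0.5, -0.4]
gripper_width: 0.0856
t 9.2 pos [0.5929 0.0264 0.2483] shift [18.8  5.3 48.3] turn [-0.03  0.03 -0.95] F [ 1.3  0.5 -0.4] T [-0.04 -0.03  0.02] w 0.0856 q [-0.62  0.37  0.67  1.74 -0.25  1.12  0.03]
```

```bash
python3 -m creep '[[10,5,40,0,0,-1,1],[10,5,70,0,0,-1,1],[10,5,70,0,0,-1,1],[10,5,70,0,0,-1,1],[10,5,70,0,0,-1,1]]'; python3 - <<'E'
from h import *
import pickle
c=manip.calibration("wrist");i=manip.snapshot("wrist");cv2.imwrite("pics/w5.png",i);pickle.dump(c,open("w5.pkl","wb"))
h=cv2.cvtColor(i,cv2.COLOR_BGR2HSV)
p=proj(c,(.5995,.0446,.058));print(p)
u,v=p.astype(int);s=np.s_[v-50:v+50,u-50:u+50]
m=np.zeros(h.shape[:2],np.uint8);m[s]=cv2.inRange(h,(10,70,50),(32,255,255))[s]
cs,_=cv2.findContours(m,cv2.RETR_EXTERNAL,cv2.CHAIN_APPROX_NONE);k=max(cs,key=cv2.contourArea)
e=cv2.fitEllipse(k);print('brass',e,onz(c,e[0],.058).round(4))
f=np.zeros_like(m);cv2.ellipse(f,(tuple(e[0]),(e[1][0]*.85,e[1][1]*.85),e[2]),255,-1)
d=((i.max(2)<60)&(f>0)).astype(np.uint8)
r=cv2.minAreaRect(cv2.findNonZero(d));b=cv2.boxPoints(r);W=np.array([onz(c,q,.058) for q in b]);print('slot',r);print(W.round(4),W.mean(0).round(4))
x,y=np.nonzero(d)[::-1];P=np.array([onz(c,q,.058)[:2] for q in zip(x,y)]);print('pca',P.mean(0).round(4));w,V=np.linalg.eigh(np.cov(P.T));print(V[:,1],np.degrees(np.arctan2(V[1,1],V[0,1])))
cv2.imwrite("pics/w5c.png",cv2.resize(i[v-60:v+60,u-80:u+80],None,fx=5,fy=5,interpolation=cv2.INTER_CUBIC))
E
python3 go.py .458 .2675 .20 -4.5
```

```text
time: 9.7
eef_pos: [0.5996, 0.0328, 0.1806]
eef_rot: [0.735, 0.679, 0.001, 0.001]
force: [-0.2, -0.2, 0.6]
gripper_width: 0.0854
[250.06084366 171.26396744]
brass ((250.20326232910156, 171.52206420898438), (28.24854278564453, 28.872392654418945), 87.83690643310547) [0.5996 0.0444 0.058 ]
slot ((250.0, 172.0), (4.0, 12.0), 90.0)
[[0.5941 0.0462 0.058 ]
 [0.605  0.0453 0.058 ]
 [0.6047 0.0416 0.058 ]
 [0.5938 0.0425 0.058 ]] [0.5994 0.0439 0.058 ]
pca [0.5994 0.0441]
[-0.99999657 -0.00261747] -179.8500297402628
t 9.75 pos [0.5996 0.0329 0.1809] shift [ 222.7 -159.6  -19.5] turn [ 0.19 -0.04 -0.04] F [ 0.3 -0.2  0.6] T [-0.04  0.01 -0.02] w 0.0857 q [-0.6   0.45  0.63  1.8  -0.31  0.99  0.09]
```

View pics/w5c.png

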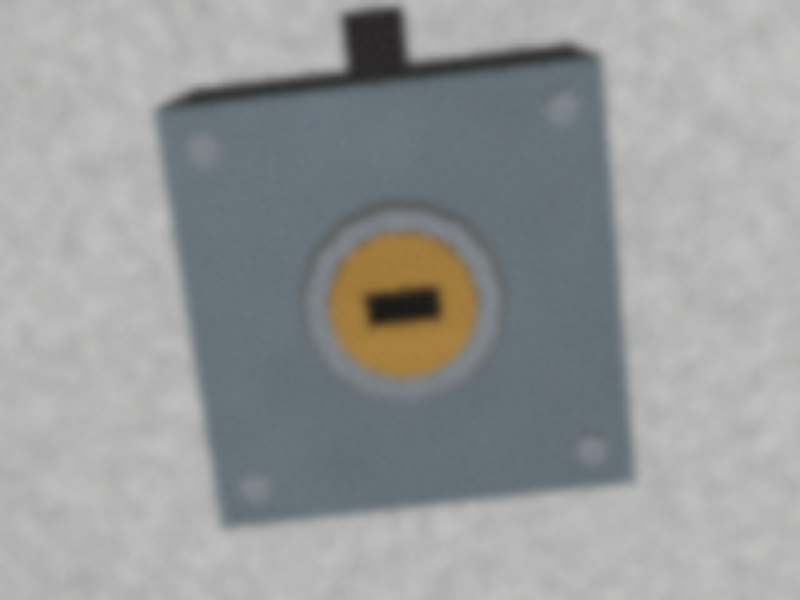

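The crop shows the lock face with the slot at (403,306), parallel to the box's edges. Its heading comes out more precisely from the box corners; I compute that and move on to the rack.

```bash
python3 - <<'E'
from h import *
import pickle
c=pickle.load(open("w5.pkl","rb"))
f=lambda p,z:onz(c,(170+p[0]/5-.4,111+p[1]/5-.4),z)
A,B,C,D=[f(p,.055) for p in((160,108),(598,58),(632,482),(225,525))]
hd=lambda a,b:np.degrees(np.arctan2(*(b-a)[1::-1])).round(2)
print(hd(A,B),hd(D,C),hd(D,A)-90,hd(C,B)-90,np.mean([A,B,C,D],0).round(4),'slot',hd(f((367,309),.058),f((440,302),.058)))
# wrist calibration of tcp point vs image: print rack key estimate again
E
python3 -m creep '[[45,-32,-20,0,0,0,1],[90,-64,-20,0,0,0,1],[135,-96,-20,0,0,0,1],[180,-128,-20,0,0,0,1],[223,-160,-20,0,0,0,1]]'; python3 -m creep '[[0,0,0,0,0,0,1],[0,0,0,0,0,0,1]]'>/dev/null
python3 - <<'E'
from h import *
c=manip.calibration("wrist");i=manip.snapshot("wrist");cv2.imwrite("pics/w6.png",i)
u,v=proj(c,(.458,.268,.08)).astype(int);print(u,v)
k=np.zeros(i.shape[:2],np.uint8);s=np.s_[v-35:v+35,u-16:u+16];k[s]=(i.max(2)<45)[s]
n,l,st,ce=cv2.connectedComponentsWithStats(k);j=1+np.argmax(st[1:,4]);print(st[j],onz(c,ce[j],.08).round(4))
P=np.array([onz(c,q,.08)[:2] for q in np.argwhere(l==j)[:,::-1]]);w,V=np.linalg.eigh(np.cov(P.T));print(P.mean(0),np.degrees(np.arctan2(V[1,1],V[0,1])),P.min(0),P.max(0))
E
python3 go.py .458 .268 .10 -4.5
```

```text
1.85 1.81 1.9099999999999966 2.180000000000007 [0.5998 0.0442 0.055 ] slot 1.03
time: 10.25
eef_pos: [0.4705, 0.2467, 0.2009]
eef_rot: [0.735, 0.679, 0.002, -0.0]
force: [0.9, -0.1, -0.4]
gripper_width: 0.0852
235 162
[232 143   9  38 320] [0.4586 0.269  0.08  ]
[0.4586171  0.26885941] 83.90743986806844 [0.45375762 0.25161672] [0.46345435 0.28522854]
t 10.5 pos [0.4716 0.2448 0.2003] shift [ 21.9 -15.6 100.3] turn [ 0.12 -0.09  0.01] F [ 0.5 -0.2 -0.1] T [-0.08 -0.02 -0.05] w 0.0852 q [-1.06  0.3   0.61  1.94 -0.21  0.97 -0.42]
```

```bash
python3 -m creep '[[22,-15.5,30,0,0,0,1],[22,-15.5,60,0,0,0,1],[22,-15.5,90,0,0,0,1],[22,-15.5,100,0,0,0,1],[22,-15.5,100,0,0,0,1]]'; python3 -m creep '[[0,0,0,0,0,0,1]]'>/dev/null; python3 go.py .4583 .268 .049 -4.5
```

```text
time: 11.0
eef_pos: [0.4575, 0.2663, 0.0984]
eef_rot: [0.735, 0.678, -0.001, 0.0]
force: [0.3, -0.0, -0.6]
gripper_width: 0.0852
t 11.1 pos [0.4585 0.2677 0.1002] shift [ 0.2 -0.3 51.2] turn [ 0.11 -0.07 -0.09] F [ 0.3 -0.3  0.1] T [ 0.   -0.   -0.02] w 0.0854 q [-1.03  0.43  0.54  2.03 -0.32  0.76 -0.38]
```

```bash
python3 -m creep '[[0,0,20,0,0,0,1],[0,0,40,0,0,0,1],[0,0,50,0,0,0,1],[0,0,51,0,0,0,0.3],[0,0,51,0,0,0,-0.2]]'; python3 -m creep '[[0,0,0,0,0,0,-1],[0,0,0,0,0,0,-1],[0,0,0,0,0,0,-1],[0,0,0,0,0,0,-1],[0,0,0,0,0,0,-1]]';  python3 go.py .4583 .268 .150 -4.5
```

```text
time: 11.6
eef_pos: [0.4577, 0.2685, 0.0489]
eef_rot: [0.734, 0.679, 0.001, 0.0]
force: [0.0, -0.4, -1.0]
gripper_width: 0.0587
time: 12.1
eef_pos: [0.4574, 0.2686, 0.0485]
eef_rot: [0.734, 0.679, 0.001, 0.0]
force: [-0.4, 0.1, 4.0]
gripper_width: 0.0083
t 12.1 pos [0.4574 0.2686 0.0485] shift [  -0.4    1.1 -101.5] turn [ 0.05 -0.05  0.04] F [-0.4  0.1  4. ] T [-0.01  0.03 -0.01] w 0.0083 q [-0.99  0.51  0.49  2.06 -0.39  0.66 -0.32]
```

```bash
python3 -m creep '[[0,0,-10,0,0,0,-1],[0,0,-25,0,0,0,-1],[0,0,-45,0,0,0,-1],[0,0,-75,0,0,0,-1],[0,0,-110,0,0,0,-1]]'; python3 go.py .54 .16 .17 50
```

```text
time: 12.6
eef_pos: [0.4556, 0.2677, 0.1585]
eef_rot: [0.734, 0.679, -0.002, -0.0]
force: [0.7, 1.0, -0.8]
gripper_width: 0.0079
t 12.6 pos [0.4556 0.2677 0.1585] shift [-100.8   92.5  -11.5] turn [-2.000e-01  4.000e-02 -5.447e+01] F [ 0.7  1.  -0.8] T [ 0.06 -0.03 -0.  ] w 0.0079 q [-1.08  0.35  0.59  1.98 -0.25  0.88 -0.44]
```

```bash
python3 -m creep '[[-20,18,-10,0,0,-8,-1],[-40,37,-12,0,0,-16,-1],[-60,55,-12,0,0,-24,-1],[-80,74,-12,0,0,-32,-1],[-100,92,-12,0,0,-40,-1]]'; python3 go.py .5997 .0443 .17 91.9
```

```text
time: 13.1
eef_pos: [0.5408, 0.1605, 0.1703]
eef_rot: [0.455, 0.891, -0.0, -0.0]
force: [0.6, 0.1, -0.8]
gripper_width: 0.0079
t 13.1 pos [0.5408 0.1605 0.1703] shift [-128.7  -20.4    0.2] turn [-3.000e-02 -5.000e-02 -5.603e+01] F [ 0.6  0.1 -0.8] T [ 0.04 -0.02  0.04] w 0.0079 q [-0.72  0.37  0.46  1.89 -0.2   0.93  0.46]
```

```bash
python3 -m creep '[[-25,-4,0,0,0,-8,-1],[-50,-8,0,0,0,-16,-1],[-75,-12,0,0,0,-24,-1],[-100,-16,0,0,0,-32,-1],[-129,-20,0,0,0,-40,-1]]' >/dev/null;python3 -m creep '[[0,0,0,0,0,-8,-1],[0,0,0,0,0,-16,-1],[0,0,0,0,0,-16,-1]]';  python3 go.py .5997 .0443 .10 91.9
```

```text
time: 13.9
eef_pos: [0.599, 0.0444, 0.1701]
eef_rot: [-0.013, 1.0, 0.0, -0.001]
force: [0.0, -1.0, 0.3]
gripper_width: 0.0079
t 13.9 pos [0.599  0.0444 0.1701] shift [-0.8 -0.2 70.1] turn [ 0.01 -0.07 -0.42] F [ 0.  -1.   0.3] T [-0.    0.03 -0.02] w 0.0079 q [-0.34  0.41  0.26  1.79 -0.13  0.95  1.57]
```

```bash
python3 -m creep '[[-1,0,30,0,0,0,-1],[-1,0,55,0,0,0,-1],[-1,0,65,0,0,0,-1],[-1,0,65,0,0,0,-1],[-1,0,65,0,0,0,-1]]';  python3 go.py .5997 .0443 .10 91.9; python3 - <<'E'
from h import *
w=manip.snapshot("wrist");c=manip.calibration("wrist");s=manip.snapshot("scene");cs=manip.calibration("scene")
p=manip.observe()['eef_pos']
for P in((.5997,.0443,.058),p-[0,0,.0375]):print(proj(c,P),proj(cs,P))
u,v=proj(c,(.5997,.0443,.07)).astype(int);a=cv2.resize(w[v-50:v+50,u-40:u+40],None,fx=5,fy=5,interpolation=cv2.INTER_CUBIC)
print(u,v)
u,v=proj(cs,(.5997,.0443,.07)).astype(int);b=cv2.resize(s[v-50:v+50,u-40:u+40],None,fx=5,fy=5,interpolation=cv2.INTER_CUBIC)
print(u,v)
cv2.imwrite("pics/k7.png",np.hstack([a,b]))
E
```

```text
time: 14.4
eef_pos: [0.6011, 0.0451, 0.1058]
eef_rot: [-0.013, 1.0, 0.0, 0.001]
force: [0.8, 0.4, -0.1]
gripper_width: 0.0082
t 14.4 pos [0.6011 0.0451 0.1058] shift [ 1.4 -0.8  5.8] turn [ 0.    0.06 -0.4 ] F [ 0.8  0.4 -0.1] T [-0.02  0.    0.  ] w 0.0082 q [-0.33  0.49  0.25  1.84 -0.16  0.82  1.59]
[250.86579502 210.52782085] [277.20284808 220.98156211]
[251.91424524 218.83913403] [277.34323033 218.59474964]
250 216
277 217
```

View pics/k7.png

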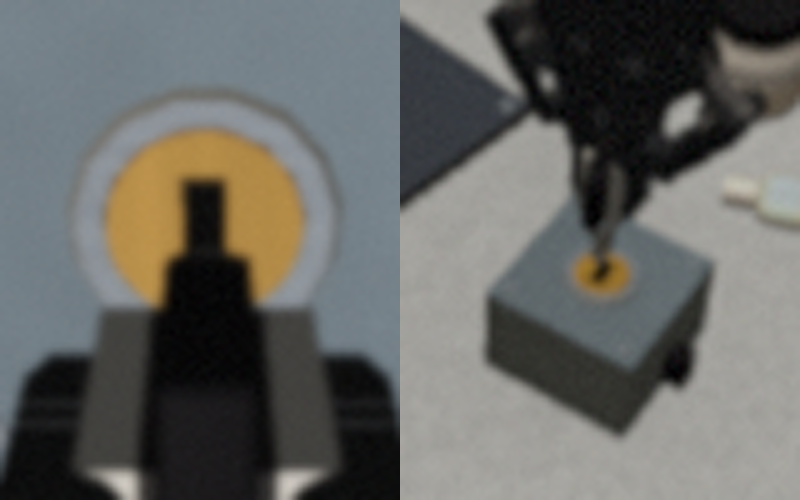

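The wrist crop (left) shows the slot centred at column 203 and the key's head at about 206, so they line up laterally within half a millimetre. The scene crop shows the blade tip just over the lock. I'll nudge and ease it in.

```bash
python3 -m creep '[[0.7,-0.6,4,0,0,-0.4,-1],[0.7,-0.6,8,0,0,-0.4,-1],[0.7,-0.6,11,0,0,-0.4,-1],[0.7,-0.6,14,0,0,-0.4,-1],[0.7,-0.6,17,0,0,-0.4,-1]]';  python3 go.py .5997 .0443 .0685 91.9
```

```text
time: 15.0
eef_pos: [0.5998, 0.0443, 0.0876]
eef_rot: [-0.017, 1.0, 0.0, -0.0]
force: [0.3, 0.0, -0.7]
gripper_width: 0.0084
t 15.0 pos [0.5998 0.0443 0.0876] shift [ 0.1 -0.  19.1] turn [ 0.   -0.01  0.04] F [ 0.3  0.  -0.7] T [-0.03  0.11 -0.03] w 0.0084 q [-0.32  0.51  0.24  1.86 -0.16  0.79  1.61]
```

```bash
python3 -m creep '[[0,0,3,0,0,1.5,-1],[0,0,5,0,0,-1.5,-1],[0,0,7,0,0,1.5,-1],[0,0,9,0,0,-1.5,-1],[0,0,11,0,0,0,-1]]';  python3 go.py .5997 .0443 .0685 91.9
```

```text
time: 15.5
eef_pos: [0.5989, 0.0443, 0.0767]
eef_rot: [-0.016, 1.0, 0.0, -0.001]
force: [-2.4, 0.6, 1.9]
gripper_width: 0.0079
t 15.5 pos [0.5989 0.0443 0.0767] shift [-0.8 -0.   8.2] turn [ 0.02 -0.13 -0.08] F [-2.4  0.6  1.9] T [0.   0.75 0.03] w 0.0079 q [-0.32  0.53  0.23  1.86 -0.17  0.77  1.61]
```

```bash
python3 -m creep '[[0.5,0,2,0,0,1.5,-1],[0,0,4,0,0,-1.5,-1],[0.8,0,6,0,0,1.5,-1],[0,0,8,0,0,-1.5,-1],[0.5,0,10,0,0,0,-1]]';  python3 go.py .5997 .0443 .0685 91.9
```

```text
time: 16.0
eef_pos: [0.5996, 0.0443, 0.0683]
eef_rot: [-0.016, 1.0, 0.0, 0.0]
force: [-6.6, -0.2, 21.3]
gripper_width: 0.0082
t 16.0 pos [0.5996 0.0443 0.0683] shift [-0.1 -0.  -0.2] turn [ 0.03  0.   -0.1 ] F [-6.6 -0.2 21.3] T [-0.01  1.64  0.03] w 0.0082 q [-0.32  0.54  0.23  1.87 -0.17  0.75  1.61]
```

```bash
python3 -m creep '[[0.5,0,1,0,0,1.5,-1],[0.5,0,1,0,0,-1.5,-1],[0.5,0,1,0,0,0,-1],[0.5,0,0,0,0,0,-1]]';  python3 go.py .5997 .0443 .0685 91.9
```

```text
time: 16.4
eef_pos: [0.5996, 0.0443, 0.0685]
eef_rot: [-0.015, 1.0, 0.0, 0.001]
force: [-2.5, 0.8, 4.6]
gripper_width: 0.0083
t 16.4 pos [0.5996 0.0443 0.0685] shift [-0.1  0.   0. ] turn [ 0.03  0.11 -0.14] F [-2.5  0.8  4.6] T [-0.03  0.53  0.03] w 0.0083 q [-0.32  0.54  0.23  1.87 -0.17  0.75  1.61]
```

```bash
python3 - <<'E'
from h import *
w=manip.snapshot("wrist");c=manip.calibration("wrist")
s=manip.snapshot("scene");cs=manip.calibration("scene")
u,v=proj(c,(.5997,.0443,.07)).astype(int);a=cv2.resize(w[v-50:v+50,u-40:u+40],None,fx=5,fy=5,interpolation=cv2.INTER_CUBIC)
u,v=proj(cs,(.5997,.0443,.07)).astype(int);b=cv2.resize(s[v-50:v+50,u-40:u+40],None,fx=5,fy=5,interpolation=cv2.INTER_CUBIC)
cv2.imwrite("pics/k8.png",np.hstack([a,b]))
E
```

```text
(no output)
```

View pics/k8.png

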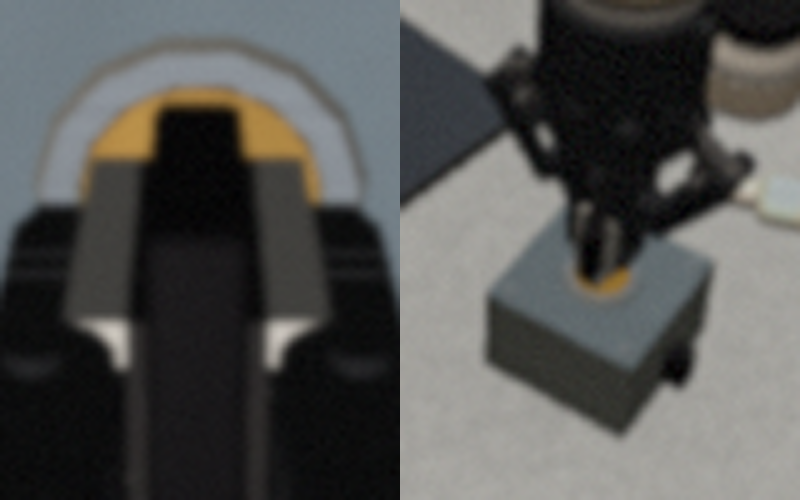

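The key is fully home: the head stands the same distance beyond the fingertips as before (52 vs 55 px), so it has not slipped, and the TCP stopped at the computed 68.5 mm. Now the clockwise turn.

```bash
python3 -m creep '[[0,0,1,0,0,8,-1],[0,0,1,0,0,16,-1],[0,0,1,0,0,24,-1],[0,0,1,0,0,32,-1],[0,0,1,0,0,40,-1]]';  python3 go.py .5997 .0443 .0685 -6
```

```text
time: 17.0
eef_pos: [0.5998, 0.045, 0.0684]
eef_rot: [0.33, 0.944, 0.001, 0.001]
force: [-5.3, 0.5, 15.4]
gripper_width: 0.0077
t 17.0 pos [0.5998 0.045  0.0684] shift [-0.4 -0.6 -0.1] turn [ 0.16 -0.06 57.51] F [-5.3  0.5 15.4] T [0.25 1.3  0.09] w 0.0077 q [-0.45  0.56  0.42  1.88 -0.32  0.77  1.04]
```

```bash
python3 -m creep '[[0,0,-0.5,0,0,8,-1],[0,0,-0.5,0,0,16,-1],[0,0,-0.5,0,0,24,-1],[0,0,-0.5,0,0,32,-1],[0,0,-0.5,0,0,40,-1]]'; python3 -m creep '[[0,0,0,0,0,8,-1],[0,0,0,0,0,16,-1],[0,0,0,0,0,19,-1],[0,0,0,0,0,19,-1]]';   python3 go.py .5997 .0443 .0685 -6
```

```text
time: 17.5
eef_pos: [0.6001, 0.0453, 0.0684]
eef_rot: [0.632, 0.775, 0.002, 0.0]
force: [-3.7, 1.6, 10.9]
gripper_width: 0.0082
time: 17.9
eef_pos: [0.6004, 0.0454, 0.0684]
eef_rot: [0.75, 0.662, 0.002, 0.0]
force: [-3.4, 1.8, 12.6]
gripper_width: 0.0084
t 17.9 pos [0.6004 0.0454 0.0684] shift [-1.2 -0.6 -0.1] turn [ 0.17 -0.1  -1.15] F [-3.4  1.8 12.6] T [0.35 0.82 0.15] w 0.0084 q [-0.64  0.63  0.69  1.89 -0.54  0.82  0.21]
```

```bash
python3 -m creep '[[0,0,0,0,0,3,-1],[0,0,0,0,0,5,-1],[0,0,0,0,0,5,-1]]';   python3 go.py .5997 .0443 .0685 -6; python3 - <<'E'
from h import *
w=manip.snapshot("wrist");c=manip.calibration("wrist")
s=manip.snapshot("scene");cs=manip.calibration("scene")
u,v=proj(c,(.5997,.0443,.07)).astype(int);a=cv2.resize(w[v-50:v+50,u-40:u+40],None,fx=5,fy=5,interpolation=cv2.INTER_CUBIC)
u,v=250,215;b=cv2.resize(s[v-80:v+80,u-64:u+64],None,fx=3.125,fy=3.125,interpolation=cv2.INTER_CUBIC)
cv2.imwrite("pics/k9.png",np.hstack([a,b]))
E
```

```text
time: 18.2
eef_pos: [0.6005, 0.0457, 0.0684]
eef_rot: [0.778, 0.629, 0.002, 0.0]
force: [-2.7, 2.2, 12.0]
gripper_width: 0.008
t 18.2 pos [0.6005 0.0457 0.0684] shift [-1.5 -0.5 -0.1] turn [ 0.16 -0.14 -6.08] F [-2.7  2.2 12. ] T [0.64 0.74 0.32] w 0.008 q [-0.65  0.63  0.71  1.89 -0.56  0.82  0.14]
```

View pics/k9.png

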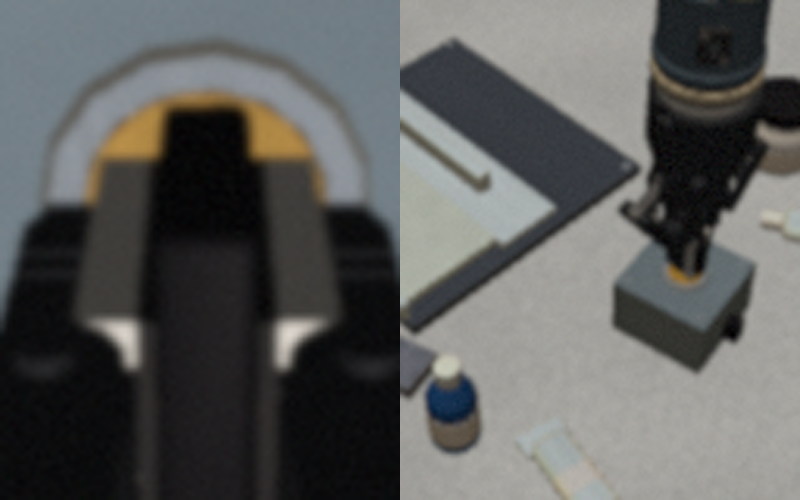

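The torque rose from 0.15 to 0.32 N m over the last 5°, so the plug is at its stop. The head sits squarely between the pads and the straightedge is still flush. I'm handing in.

```bash
python3 -c "
from station import manip
print(manip.hand_in())"
```

```text
the job is handed in; nothing more can be done
None
```

The job is handed in at about 18 s of the 58 s. The straightedge lies flush against the panel, and the square-headed key is home, turned clockwise to the stop and still gripped. The hand-in gave no verdict, so this rests on my own checks.

- **Straightedge:** I gripped it by its rib and pushed it against the panel edge to about 15 N, then eased off and let go. The wrist picture afterwards showed no gap, with its outer edge a constant 60 mm from the panel edge along the whole length, and centred. It still looked flush in the last scene picture.
- **Key home:** I took the key from the middle slot and eased it past the pins with small wiggles. The fingertips stopped at 68.5 mm, the height worked out for fully home, and stayed there under about 21 N. The key did not visibly slip in the grip.
- **Turn:** The hand turned about 104°, and the torque rose from 0.15 to 0.32 N m over the last 5°, which I took as the stop. I could not read the plug's angle directly. The grip was still holding at 8 mm opening.

The only disagreement was small: the hand drifted about 1.5 mm sideways during the turn, inside the 4 mm allowance. I took no close-up of the other two keys or the clutter after the moves, but no move came near enough to show contact in the force readings.

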